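# Set the thread-guide arm to the wide spool and lock it

### The job

On the rod-wrapping carriage, push the long thread-guide arm round with a fingertip until its eye end points straight at the middle of the wide spool. Then push the lock lever all the way round to its stop pin, with the guide arm still pointing at the spool. Nothing is picked up: leave all three spools, the bottle and the pot standing where they are.

Things in the scene. Friction and masses are not known exactly. Their poses are not given: they have to be found in the camera images.
- carriage: Black plate 310 x 360 x 12 mm, fixed to the table, with a 55 mm wide, 28 mm high aluminium rail along its far edge. Origin on the table directly under the guide arm's pivot; its x points away from the robot (turned by at most 0.35 rad), y to the left, z up. Three cork pads (3 mm thick, top at z = 15 mm) lie 150 mm from the pivot at angles -0.85, 0 and +0.85 rad from its x; one spool stands on each, in any order
- guide_arm (a joint): Turn of the guide arm, rad, counter-clockwise seen from above; 0 points along the carriage's x, limits -1.5 and 1.5, starts between 0.25 and 0.6. Friction holds it where it is left (about 1 N at 70 mm from the pivot moves it)
- guide_pivot (a point): The guide arm's pivot, on its axis, half-way up the bar (63 mm above the table). Around it a steel hub of 18 mm radius whose top is 83 mm above the table. A short tail with a round counterweight (reaching 56 mm) points the opposite way to the eye
- guide_eye (a point): Centre of the steel wire ring (eye) at the end of the guide arm, 105 mm from the pivot; the arm ends 115 mm from the pivot. The arm is an aluminium bar 10 mm wide and 14 mm high, its underside 56 mm and its top 70 mm above the table, free air below it
- guide_aim (a point): A point in the air on the arm's centre line 150 mm from the pivot, beyond the eye: it lies over the middle of the spool that the arm points at
- lock_lever (a joint): Turn of the lock lever, rad, clockwise seen from above; at 0 it sticks out along the carriage's -y (to the right), at 1.4 it meets its stop and points nearly to the robot. Starts between 0 and 0.35; friction holds it where it is left (about 2 N at 55 mm from the pivot moves it)
- lever_pivot (a point): The lock lever's pivot, 30 mm nearer the robot and 100 mm to the right of the arm's pivot (carriage frame), half-way up the lever (45 mm above the table); steel hub of 16 mm radius
- lever_tip (a point): Middle of the round black knob (radius 9 mm, 20 mm high) at the end of the lock lever, 68 mm from its pivot. The lever is an aluminium bar 12 mm wide, its underside 38 mm and its top 52 mm above the table, free air below it. A steel stop pin (10 mm thick, top 52 mm above the table) stands 32 mm from the lever's pivot on the side where the lever ends
- wide_spool_center (a point): Middle (half-way up) of the wide spool: low, with two broad white flanges 54 mm in diameter and black winding between, 42 mm high, upright and loose on its pad
- slim_spool_center (a point): Middle of the slim spool: 30 mm in diameter, 60 mm high, upright and loose on its pad; leave it alone
- cone_spool_center (a point): Middle of the cone-shaped spool: 44 mm in diameter at the foot, tapering upward, 52 mm high, upright and loose on its pad; leave it alone
- bottle: Closed white bottle 56 mm in diameter, 125 mm high, loose on the table left of the plate; origin at the centre of its underside; leave it alone
- pot: Empty clear pot 66 mm in diameter at the rim, 70 mm high, loose on the table right of the plate; origin at the centre of its underside; leave it alone
Mind the look-alikes: they are no part of the job. What is shaped like the part that bears wide_spool_center but orange or purple is not meant.

How it is judged:
By the outcome, as a careful person would: the job done as asked, in the order asked, and still so for the second after the job is handed in, with the robot touching nothing.
It also fails if it takes over 58 s, if anything falls off the work surface, if the arm or the gripper's body presses on something with over 40 N, if the wrist force passes 120 N, or if a joint passes its speed limit or range.

### The arm

A 7-joint arm with a two-finger parallel gripper is mounted at the origin on the work surface. World frame = base frame: x ahead of the robot, y to its left, z up, the work surface at z = 0. Lengths are in m, angles in rad, forces in N, time in s.
With the tool pointing down it reaches from about 0.425 to 0.8 m from the base axis. Payload 8.3 kg.
Tool frame: the origin (TCP) lies between the finger pads; the fingertips stand 11 mm ahead of it and the grasp point (between the pads) lies 8 mm behind it; z points along the fingers, y is the line along which they close (so a half turn about z gives the same grasp; the last joint's range is limited). The gripper opens to 85 mm and grips with 20 to 120 N. Pads are 22 mm wide; open, the fingers measure 114 mm over their backs; the gripper's body (76 mm by 85 mm) begins 54 mm behind the grasp point. The pads swing forward as they close: fully open they stand 13 mm farther back than shut.
Start: joints at [-1.179, 0.383, 0.016, 1.37, -0.006, 1.388, -0.046], TCP at [0.275, 0.561, 0.242] pointing down, gripper open.
Joint ranges: [-2.95, 2.95], [-0.25, 2.06], [-1.52, 1.56], [0.18, 2.33], [-1.44, 4.58], [0.02, 2.06], [-3.01, 3.01]. Speed limits (rad/s): [2.39, 2.39, 3.01, 3.01, 3.14, 3.14, 3.14].

### API

Orientations are given as a unit quaternion [w, x, y, z].
In Python, from cell import sensors, eyes, manip gives the robot as it stands. The module is installed in compiled form; this text tells all that it offers.
- The arm moves only by the shell command python3 -m handwheel 'ROWS' [OPENING] [FORCE]. ROWS is JSON, one flat list of numbers, 4 for each row, row after row: the shift along the tool's x, y, z in mm, then the turn about the tool's z in degrees. A call has 1 to 12 rows; each row shifts and turns the commanded pose from where the row before left it, along the tool's axes as they then stand; what a row does not reach is not made up. A row lasts 1/8 s, in which the tool goes at most 62.5 mm and 10.7 degrees, less where a joint would pass 70% of its speed; a pose out of reach is approached as far as the arm can. A call with a gripper value outside its range is refused whole. OPENING is the opening, from -1 (shut) to 1 (fully open), set as the call begins (- or left out, the last holds). The fingers move at their own pace and stop on an object; FORCE is the grip in N (left out, the last holds). Time passes only in rows, so rows that do not move let the fingers close. It gives the time, the measured TCP pose, the force, the opening and the grip force at its end, in the units of the state.
- sensors.get_obs(): the state, without advancing time (a new reading comes with each control period).
- eyes.get_image(name): name is "scene" or "side" or "wrist"; returns the picture (480x640x3 uint8, blue, green, red); there is no depth.
- eyes.calibration(name): a dict with "K" (3x3 intrinsics, pixels), "view" (4x4, takes a point from world to camera coordinates). Camera axes: x right, y up, looking along -z (the intrinsics and any distortion apply to the point x, -y, -z); pixel columns grow to the right and rows downward; lengths in m; the calibration is good to about 2 mm. A picture is of the moment at which its call begins: read the wrist's pose just before it. calibration takes no time and is no camera call; for the wrist camera it gives the pose at the moment of the call.
- manip.close_job(): hands the job in; it is judged then, once.
The state is a dict: "time": time; "q": joint angles; "dq": joint speeds; "joint_efforts": joint torques, N m; "position": TCP position; "ee_rot": TCP orientation; "wrist_force": force on the tool from outside, world axes, zero at the start; "moment": the same for the moment, N m; "opening": finger opening in m; "grip_force": force on a finger pad.
Only numpy, scipy, OpenCV 4.12 (cv2) and the standard library are available. Lean on these libraries where they do the work, as an engineer would, in place of code of your own. Each camera call takes 0.05 s, during which the arm holds its last target. There are 200 camera calls.

## Working session

There is one attempt and no reset: what is moved stays moved. The work goes in short steps, Python scripts to look and compute and a shell command to move; the robot and the scene stay as the last step left them, time stands still between calls to the robot, and variables do not carry over. Pictures are saved under pics/ and viewed, at most 10 in all, crops included, and the job is handed in when it is done.

```bash
mkdir -p pics
cat > h.py <<'E'
import numpy as np, cv2
from cell import sensors, eyes, manip
def ray(cal,u,v):
    K=np.array(cal["K"]);V=np.array(cal["view"])
    d=np.linalg.inv(K)@[u,v,1.]; d=np.array([d[0],-d[1],-d[2]])
    R=V[:3,:3];return -R.T@V[:3,3],R.T@d
def at(cal,u,v,z):
    o,d=ray(cal,u,v);return o+d*(z-o[2])/d[2]
def px(cal,p):
    K=np.array(cal["K"]);V=np.array(cal["view"]);c=V[:3,:3]@p+V[:3,3];q=K@[c[0],-c[1],-c[2]];return q[:2]/q[2]
E
python3 - <<'E'
from h import *
for n in("scene","side"):
    cv2.imwrite(f"pics/{n}0.png",eyes.get_image(n));c=eyes.calibration(n);print(n,{k:np.round(v,3).tolist() for k,v in c.items()})
o=sensors.get_obs();print(o["time"],o["position"],o["ee_rot"],o["opening"])
E
```

```text
scene {'K': [[502.005, 0.0, 322.97], [0.0, 502.005, 239.799], [0.0, 0.0, 1.0]], 'view': [[-0.759, 0.651, 0.018, 0.426], [-0.451, -0.545, 0.706, 0.235], [0.47, 0.528, 0.708, -1.26], [0.0, 0.0, 0.0, 1.0]]}
side {'K': [[442.291, 0.0, 320.553], [0.0, 442.291, 236.868], [0.0, 0.0, 1.0]], 'view': [[0.961, -0.277, -0.008, -0.558], [0.185, 0.619, 0.763, -0.165], [-0.207, -0.735, 0.646, -0.76], [0.0, 0.0, 0.0, 1.0]]}
0.1 [0.27428363 0.56110483 0.24136672] [-2.10452502e-04  2.25402675e-01  9.74265267e-01 -8.82329276e-04] 0.08552027472607483
```

View pics/scene0.png

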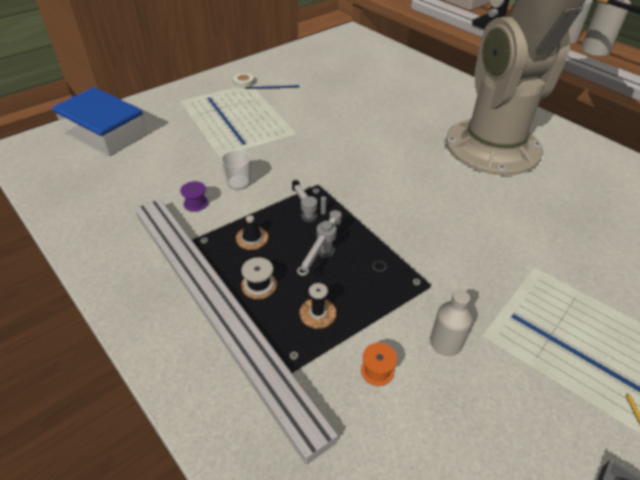

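View pics/side0.png

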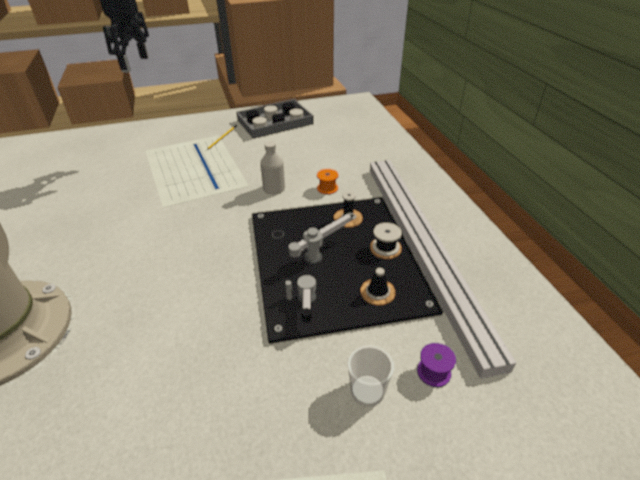

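The scene shows three candidates for the wide spool. The white one on the middle pad is at scene (258,275) and side (387,240). The orange one is at scene (379,365) and the purple one at scene (195,196), both off the plate. The white one fits, and I'll confirm it in an enlarged crop.

Run:
```python
from h import *
a=cv2.imread("pics/scene0.png")[170:335,190:390];b=cv2.imread("pics/side0.png")[185:335,250:440]
f=lambda i:cv2.resize(i,(400*2,300*2),interpolation=cv2.INTER_CUBIC)
a=cv2.resize(a,None,fx=2,fy=2,interpolation=cv2.INTER_CUBIC);b=cv2.resize(b,None,fx=2,fy=2,interpolation=cv2.INTER_CUBIC)
c=np.zeros((330,790,3),np.uint8);c[:330,:400]=a;c[:300,410:790]=b
cv2.imwrite("pics/crop1.png",c)
S=eyes.calibration("scene");D=eyes.calibration("side")
for n,s,d,z in[("hub",(326,229),(312,234),.083),("eye",(303,270),(352,216),.063),("wide",(257,268),(388,233),.057),("leverhub",(309,203),(306,284),.052),("knob",(297,187),(306,312),.05),("slim",(318,290),(349,198),.075),("cone",(250,219),(380,272),.067)]:
    print(n,at(S,*s,z).round(3),at(D,*d,z).round(3))
```

```text
hub [0.577 0.025 0.083] [0.566 0.004 0.083]
eye [0.662 0.062 0.063] [0.665 0.059 0.063]
wide [0.718 0.002 0.057] [ 0.717 -0.005  0.057]
leverhub [ 0.533 -0.079  0.052] [ 0.529 -0.088  0.052]
knob [ 0.518 -0.136  0.05 ] [ 0.513 -0.147  0.05 ]
slim [0.677 0.12  0.075] [0.673 0.105 0.075]
cone [ 0.66  -0.101  0.067] [ 0.657 -0.111  0.067]
```

View pics/crop1.png

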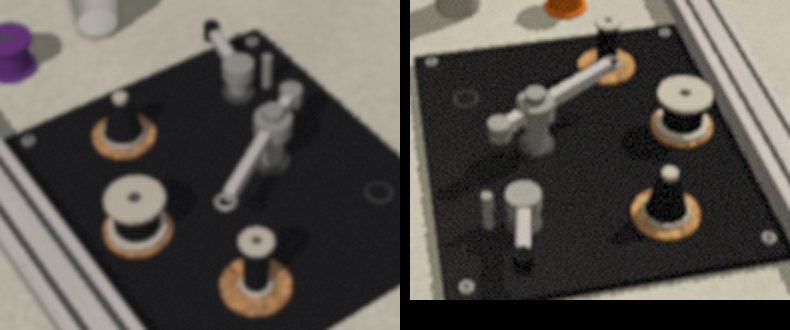

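The crop confirms it: the white, broad-flanged spool with black winding stands on the middle cork pad, so the target is guide angle 0. The arm eye at scene (303,271) points toward the slim spool's side. The lever knob is at scene (296,184). Next I move above and take a close look.

```bash
python3 -m handwheel '[-48,-34,0,0,-48,-34,0,0,-48,-34,0,0,-48,-34,0,0,-48,-34,0,0,-48,-34,0,0,-48,-34,0,0,-48,-34,0,0,-48,-34,0,0,-48,-34,0,0,-48,-34,0,0,0,0,0,0]' -1
python3 - <<'E'
from h import *
o=sensors.get_obs();print(o["time"],o["position"],o["ee_rot"],o["opening"],o["q"])
c=eyes.calibration("wrist");cv2.imwrite("pics/w1.png",eyes.get_image("wrist"));np.savez("w1",**c)
print(c)
E
```

```text
time: 1.6
position: [0.5852, -0.0129, 0.2416]
ee_rot: [0.0, 0.23, 0.973, -0.002]
wrist_force: [0.3, 1.0, 0.5]
opening: 0.0002
grip_force: 0.0
1.6 [ 0.58520666 -0.01294196  0.24164575] [ 2.80242923e-05  2.29790983e-01  9.73238536e-01 -1.68987941e-03] 0.00016486569604215595 [-0.37586092  0.311125    0.43839387  1.50184834 -0.12991127  1.35874693
  1.17855556]
{'K': array([[341.54300621,   0.        , 314.95906652],
       [  0.        , 341.54300621, 234.99549199],
       [  0.        ,   0.        ,   1.        ]]), 'view': array([[ 0.44701212,  0.89451932, -0.00391869, -0.24784038],
       [-0.85847972,  0.42776298, -0.2828982 ,  0.54350955],
       [-0.25138164,  0.12982304,  0.95914193, -0.22987848],
       [ 0.        ,  0.        ,  0.        ,  1.        ]])}
```

View pics/w1.png

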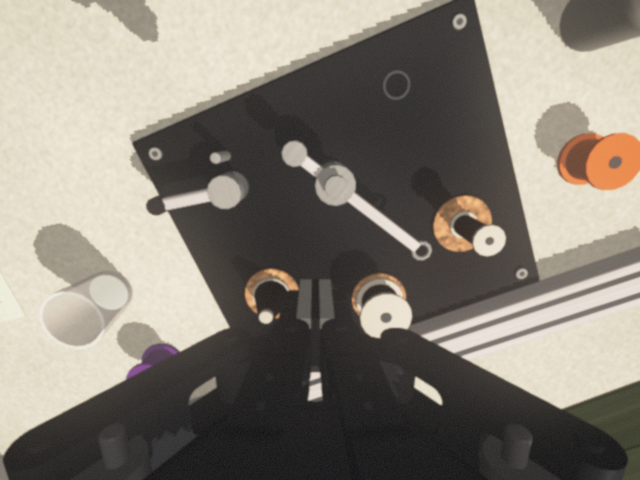

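The wrist view shows: guide hub (335,185), eye (423,250), counterweight (294,153), wide spool top hole (386,317), slim top (489,240), cone top (266,317), lever hub (228,190), knob (156,206) and stop pin top (216,158). I'll now fit the carriage pose.

Run:
```python
from h import *
from scipy.optimize import least_squares
W=dict(np.load("w1.npz"));S=eyes.calibration("scene");D=eyes.calibration("side")
r=lambda R,a,z:(R*np.cos(a),R*np.sin(a),z)
def pts(p):
    x,y,t,g,l=p
    L={"wide":r(.15,0,.057),"slim":r(.15,.85,.075),"cone":r(.15,-.85,.067),"hub":(0,0,.083),"eye":r(.105,g,.063),"lhub":(-.03,-.1,.055),
     "knob":(-.03-.068*np.sin(l),-.1-.068*np.cos(l),.055)}
    c,s=np.cos(t),np.sin(t)
    return {k:np.array([x+c*v[0]-s*v[1],y+s*v[0]+c*v[1],v[2]]) for k,v in L.items()}
M=[(W,dict(wide=(386,317),slim=(489,240),cone=(266,317),hub=(336,184),eye=(423,250),lhub=(228,190),knob=(156,206))),
 (S,dict(wide=(257,268.5),slim=(318,290.5),cone=(250,219),hub=(326.5,226),eye=(303,271),lhub=(309,201),knob=(296,183))),
 (D,dict(wide=(387.5,231.5),slim=(349,195),cone=(380,271),hub=(313,232),eye=(353,215),lhub=(306,280),knob=(306.5,311)))]
for sel in([0],[0,1,2]):
    f=lambda p:np.concatenate([px(M[i][0],pts(p)[k])-uv for i in sel for k,uv in M[i][1].items()])
    s=least_squares(f,[.57,.012,-.1,.5,.2],loss="soft_l1");print(s.x.round(4),s.fun.reshape(-1,2).round(1).tolist())
    P=pts(s.x);print({k:v.round(4).tolist() for k,v in P.items()})
for k,z in dict(wide=.057,slim=.075,cone=.067).items():
    uv=M[0][1][k];print(k,at(W,*uv,z).round(4))
```

```text
[ 0.5651  0.0165 -0.09    0.5443  0.151 ] [[0.3, -0.4], [1.5, 0.4], [-0.3, -1.2], [1.5, 1.6], [-0.9, -0.7], [-3.5, 0.4], [-0.1, 0.0]]
{'wide': [0.7145, 0.003, 0.057], 'slim': [0.6738, 0.1198, 0.075], 'cone': [0.6536, -0.1046, 0.067], 'hub': [0.5651, 0.0165, 0.083], 'eye': [0.6594, 0.0626, 0.063], 'lhub': [0.5262, -0.0804, 0.055], 'knob': [0.51, -0.1464, 0.055]}
[ 0.5671  0.0157 -0.0902  0.5545  0.1667] [[0.3, 1.5], [1.4, 2.7], [-0.1, 0.7], [1.7, 4.1], [-0.1, 0.6], [-3.2, 2.6], [-0.0, 1.2], [0.5, -0.8], [0.2, -1.1], [0.5, -2.3], [0.5, -2.1], [0.7, -0.8], [0.8, -0.7], [0.3, -1.8], [-1.2, -0.8], [-1.0, -0.9], [-1.8, -1.0], [-1.8, -1.9], [-3.2, 0.3], [-1.4, 0.2], [-2.1, -0.8]]
{'wide': [0.7165, 0.0022, 0.057], 'slim': [0.6759, 0.119, 0.075], 'cone': [0.6556, -0.1054, 0.067], 'hub': [0.5671, 0.0157, 0.083], 'eye': [0.661, 0.0627, 0.063], 'lhub': [0.5282, -0.0812, 0.055], 'knob': [0.511, -0.147, 0.055]}
wide [0.7148 0.0026 0.057 ]
slim [0.6729 0.1187 0.075 ]
cone [ 0.6549 -0.105   0.067 ]
```

Carriage origin is about (0.566, 0.016), yaw −0.09, guide at about 0.55 rad, residuals around 1 px. I'll align the tool with the carriage and descend left of the arm.

```bash
python3 -m handwheel '[0,0,0,-10.7,0,0,0,-10.7,-19,51,0,0,-19,51,0,0,0,0,0,0,0,0,50,0,0,0,50,0,0,0,50,0,0,0,36,0,0,0,0,0]' -1
python3 - <<'E'
from h import *
o=sensors.get_obs();print(o["position"],o["ee_rot"],o["time"])
t=-.09;d=o["position"][:2]-[.566,.016];print("Xc,Yc",np.cos(t)*d[0]+np.sin(t)*d[1],-np.sin(t)*d[0]+np.cos(t)*d[1])
E
```

```text
time: 2.9
position: [0.6276, 0.0926, 0.0531]
ee_rot: [-0.003, 0.04, 0.999, -0.001]
wrist_force: [0.0, -0.5, 0.5]
opening: 0.0003
grip_force: 0.0
[0.6276314  0.09263724 0.05306039] [-3.47533633e-03  4.00520618e-02  9.99191316e-01 -6.84821453e-04] 2.9
Xc,Yc 0.05449391331112917 0.08186640795188252
```

```bash
python3 -m handwheel '[-2,-8,0,0,-2,-8,0,0,-2,-8,0,0,-2,-7,0,0,0,-7,0,0,0,-6,0,0,0,-5,0,0,0,-3,0,0,0,0,0,0]'
python3 - <<'E'
from h import *
o=sensors.get_obs()
t=-.09;d=o["position"][:2]-[.566,.016];print("Xc,Yc",np.cos(t)*d[0]+np.sin(t)*d[1],-np.sin(t)*d[0]+np.cos(t)*d[1])
c=eyes.calibration("wrist");cv2.imwrite("pics/w2.png",eyes.get_image("wrist"));np.savez("w2",**c)
E
```

```text
time: 4.03
position: [0.6343, 0.0392, 0.0562]
ee_rot: [-0.0, 0.041, 0.999, -0.0]
wrist_force: [-0.1, 0.0, 0.2]
opening: 0.0001
grip_force: 0.0
Xc,Yc 0.06597947717127223 0.02923061504333013
```

View pics/w2.png

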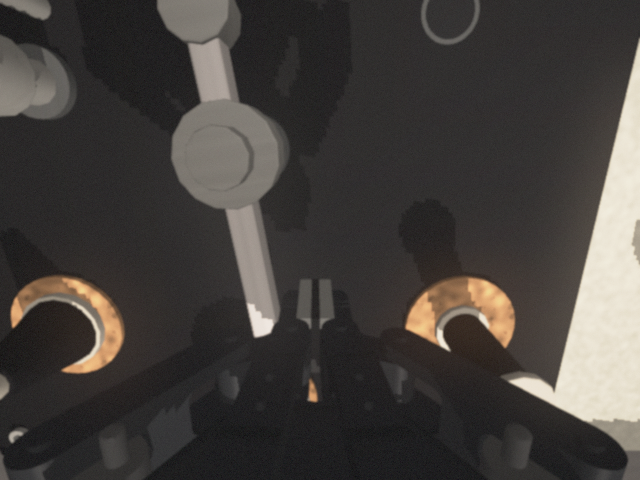

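The arm bar runs from hub (218,155) down to about (264,330), just left of the fingers at (285–350,300). The hub top reads (225,157). I'll compute its angle.

Run:
```python
from h import *
W=dict(np.load("w2.npz"));im=cv2.imread("pics/w2.png",0)
for v in(220,240,260,275,300):print(v,im[v,215:320:3].tolist())
def c(u,v,z):
    p=at(W,u,v,z)[:2]-[.566,.016];t=-.09;return (np.array([np.cos(t)*p[0]+np.sin(t)*p[1],-np.sin(t)*p[0]+np.cos(t)*p[1]])*1e3).round(1)
print("hubtop",c(218,157,.083),"outerhub",c(225,153,.07))
for x in(25,60,75,90,105,115,150):
    t=-.09;P=np.array([.566+x/1e3*np.cos(t),.016+x/1e3*np.sin(t),.07]);print(x,px(W,P).round(0))
```

```text
220 [54, 52, 54, 52, 85, 151, 154, 154, 151, 151, 154, 153, 152, 142, 112, 109, 65, 54, 54, 53, 49, 46, 46, 45, 42, 42, 43, 41, 43, 42, 46, 46, 50, 45, 51]
240 [53, 50, 51, 52, 54, 54, 133, 153, 153, 149, 149, 154, 151, 154, 149, 117, 109, 86, 53, 53, 54, 54, 53, 52, 47, 52, 49, 48, 48, 54, 51, 52, 48, 49, 47]
260 [54, 51, 50, 48, 53, 52, 54, 86, 151, 153, 149, 149, 151, 153, 154, 151, 130, 112, 103, 53, 55, 53, 52, 55, 54, 52, 52, 54, 52, 49, 50, 50, 51, 51, 48]
275 [51, 49, 54, 50, 54, 54, 52, 55, 72, 147, 151, 151, 149, 149, 154, 152, 150, 132, 113, 100, 58, 53, 55, 53, 53, 54, 51, 52, 52, 50, 50, 49, 52, 51, 50]
300 [44, 43, 46, 49, 47, 42, 42, 45, 44, 45, 81, 149, 151, 151, 149, 153, 156, 154, 153, 119, 109, 83, 53, 46, 43, 45, 47, 45, 85, 89, 86, 88, 59, 37, 34]
hubtop [-0.6 -1.2] outerhub [-1.1 -2.3]
25 [236. 228.]
60 [241. 315.]
75 [243. 349.]
90 [245. 381.]
105 [247. 410.]
115 [248. 429.]
150 [252. 490.]
```

```bash
cat >> h.py <<'E'
def car(p):
    t=-.09;p=np.array(p[:2])-[.566,.016];return (np.array([np.cos(t)*p[0]+np.sin(t)*p[1],-np.sin(t)*p[0]+np.cos(t)*p[1]])*1e3).round(1)
def barfit(f,im,vs,lo,hi,thr=135):
    W=dict(np.load(f));c=[]
    for v in vs:
        u=np.where(im[v,lo:hi]>thr)[0];c.append(car(at(W,lo+u.mean(),v,.07)))
    c=np.array(c);k=np.polyfit(c[:,0],c[:,1],1);return c,k
E
python3 - <<'E'
from h import *
c,k=barfit("w2.npz",cv2.imread("pics/w2.png",0),range(220,302,10),215,280);print(c.tolist(),np.arctan(k[0]),k)
W=dict(np.load("w2.npz"));print("finger edge at row 300",[car(at(W,u,300,.047)).tolist() for u in (299,333)])
E
```

```text
[[22.1, 2.0], [25.7, 2.7], [29.5, 3.3], [33.3, 3.8], [37.2, 4.4], [41.1, 4.9], [45.1, 5.7], [49.2, 6.3], [53.4, 6.9]] 0.153434664693221 [ 0.15465018 -1.33947211]
finger edge at row 300 [[65.0, 21.2], [64.9, 36.7]]
```

```bash
python3 -m handwheel '[0,-4,0,0,0,-4,0,0,0,-2,0,0,0,-1,0,0,0,0,0,0,0,0,0,0]'
python3 - <<'E'
from h import *
o=sensors.get_obs();print(car(o["position"]))
c=eyes.calibration("wrist");cv2.imwrite("pics/w3.png",eyes.get_image("wrist"));np.savez("w3",**c)
im=cv2.imread("pics/w3.png",0)
for v in(220,300):print(v,im[v,215:320:3].tolist())
c,k=barfit("w3.npz",im,range(225,302,10),215,310);print(c.tolist(),np.arctan(k[0]),k)
E
```

```text
time: 4.82
position: [0.6334, 0.0285, 0.0562]
ee_rot: [-0.0, 0.041, 0.999, -0.0]
wrist_force: [0.8, -0.4, -1.2]
opening: 0.0003
grip_force: 0.0
[66.  18.5]
220 [50, 51, 51, 53, 46, 48, 46, 43, 45, 48, 47, 93, 155, 157, 157, 153, 157, 159, 157, 155, 140, 108, 54, 50, 49, 50, 51, 45, 48, 42, 49, 54, 54, 52, 53]
300 [50, 48, 52, 48, 47, 50, 51, 47, 50, 47, 50, 45, 48, 137, 157, 157, 155, 156, 160, 157, 157, 135, 96, 49, 49, 47, 48, 49, 87, 90, 90, 90, 63, 37, 38]
[[23.8, -1.3], [27.6, -1.2], [31.3, -1.2], [35.2, -1.1], [39.1, -1.3], [43.1, -1.0], [47.1, -1.0], [51.3, -1.1]] 0.00847937705235354 [ 0.00847958 -1.46639434]
```

```bash
python3 -m handwheel '[0,6,0,0,0,10,0,0,0,0,40,0,0,0,-60,0,0,0,-60,0,0,0,-60,0,20,-15,-45,0,20,-25,0,0,10,-25,0,0,0,0,0,0]' | head -3
python3 -c 1
```

```text
time: 6.12
position: [0.5792, -0.0179, 0.242]
ee_rot: [0.0, 0.042, 0.999, -0.0]
```

I mistyped one row there: z +40 (down) before the rise. The fingertip may have briefly touched the plate, so I'm checking that nothing was disturbed.

Run:
```python
from h import *
o=sensors.get_obs();print(car(o["position"]),o["position"],o["wrist_force"],o["moment"])
c=eyes.calibration("wrist");cv2.imwrite("pics/w4.png",eyes.get_image("wrist"));np.savez("w4",**c)
```

```text
[ 16.2 -32.5] [ 0.5792269  -0.01785536  0.24198628] [0.8571028  0.41785052 0.56839836] [ 0.0991378  -0.00738629 -0.04334762]
```

View pics/w4.png

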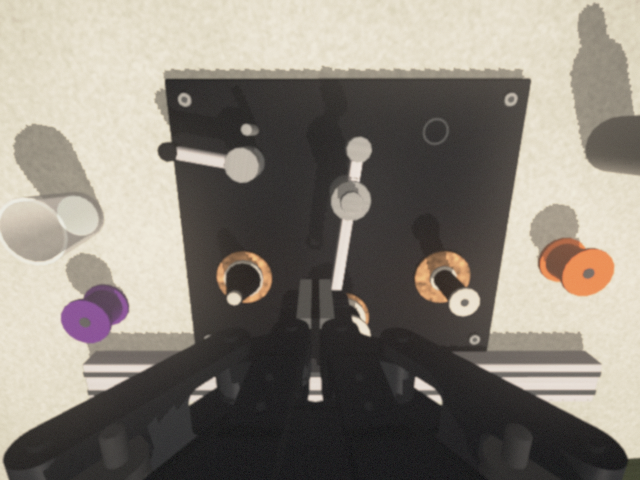

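Everything still stands. Hub (350,200), bar running to (338,290), counterweight (359,149); the eye and wide spool are mostly hidden by the fingers. The bar looks turned further clockwise than before, so I'll measure it.

Run:
```python
from h import *
im=cv2.imread("pics/w4.png",0);W=dict(np.load("w4.npz"))
for v in(230,280):print(v,im[v,320:375:3].tolist())
c,k=barfit("w4.npz",im,range(228,286,8),325,368,150);print(c.tolist(),np.arctan(k[0]),k)
print("cw",car(at(W,359,149,.075)),"hub",car(at(W,351,198,.083)),"slim",car(at(W,464,302,.075)),"cone",car(at(W,234,298,.067)),"lhub",car(at(W,243,164,.055)),"knob",car(at(W,168,152,.055)))
```

```text
230 [47, 51, 57, 56, 55, 57, 64, 201, 223, 224, 201, 61, 55, 59, 56, 55, 57, 59, 54]
280 [78, 79, 82, 78, 138, 225, 230, 224, 64, 50, 49, 53, 58, 58, 59, 56, 57, 59, 56]
[[25.4, -4.7], [33.1, -5.8], [40.9, -7.0], [48.9, -7.7], [56.9, -8.4], [65.0, -9.6], [73.3, -10.8], [81.6, -11.6]] -0.12063573504433596 [-0.12122436 -1.75844031]
cw [-45.4   3.7] hub [-4.8 -2.5] slim [ 97.5 111.3] cone [  98.7 -113. ] lhub [-30.7 -99.6] knob [ -41.  -167.1]
```

The arm is now at −0.12 rad relative to the carriage, past the spool. I'll push it back gently from its right side.

```bash
python3 -m handwheel '[-25,-7,0,0,-25,-7,0,0,0,0,0,0,0,0,60,0,0,0,60,0,0,0,50,0,0,0,16,0,0,0,0,0,0,6,0,0,0,6,0,0,0,0,0,0]' | head -4
python3 - <<'E'
from h import *
o=sensors.get_obs();print(car(o["position"]),o["position"][2])
c=eyes.calibration("wrist");im=eyes.get_image("wrist");cv2.imwrite("pics/w5.png",im);np.savez("w5",**c);im=cv2.cvtColor(im,6)
for v in(220,280):print(v,im[v,310:430:4].tolist())
c,k=barfit("w5.npz",im,range(215,281,10),325,460);print(c.tolist(),np.arctan(k[0]),k)
E
```

```text
time: 7.55
position: [0.6302, -0.0208, 0.0565]
ee_rot: [0.001, 0.04, 0.999, 0.0]
wrist_force: [-0.5, 0.3, -0.2]
[ 67.3 -30.9] 0.05649960008721771
220 [36, 38, 35, 37, 39, 44, 48, 47, 46, 46, 52, 50, 53, 50, 54, 63, 87, 104, 154, 156, 152, 152, 154, 154, 99, 58, 55, 57, 56, 55]
280 [78, 33, 47, 82, 84, 70, 53, 54, 52, 55, 54, 56, 58, 90, 97, 153, 154, 152, 152, 231, 232, 84, 59, 58, 55, 57, 57, 54, 55, 51]
[[21.0, -4.4], [24.7, -4.9], [28.4, -5.2], [32.2, -5.6], [36.1, -6.1], [40.0, -6.3], [44.0, -6.8]] -0.10120432175234363 [-0.10155127 -2.32982764]
```

```bash
cat > m.py <<'E'
from h import *
import sys
n=sys.argv[1]
o=sensors.get_obs();print(car(o["position"]),o["position"][2])
c=eyes.calibration("wrist");im=eyes.get_image("wrist");cv2.imwrite(f"pics/{n}.png",im);np.savez(n,**c);im=cv2.cvtColor(im,6)
c,k=barfit(n+".npz",im,range(215,281,10),325,460);print(c.tolist(),np.arctan(k[0]),k)
E
python3 -m handwheel '[0,4,0,0,0,3,0,0,0,2,0,0,0,1,0,0,0,0,0,0,0,0,0,0]' | grep -E "time|wrist"
python3 m.py w6
```

```text
time: 8.35
wrist_force: [-0.1, -0.5, -0.3]
[ 66.4 -22.2] 0.05515763888948992
[[20.0, -2.3], [23.6, -2.4], [27.3, -2.6], [31.0, -2.7], [34.8, -2.9], [38.7, -2.9], [42.7, -3.0]] -0.03203656185660398 [-0.03204753 -1.68720492]
```

```bash
python3 -m handwheel '[0,1,0,0,0,1,0,0,0,0.6,0,0,0,0,0,0,0,0,0,0]' | grep -E "time|wrist"
python3 m.py w7
python3 -m handwheel '[0,-3,0,0,0,-6,0,0,0,-10,0,0,0,0,0,0]' | grep -E "time|wrist"
python3 m.py w8
```

```text
time: 9.02
wrist_force: [0.5, -1.3, 0.7]
[ 66.5 -19.6] 0.055269180835982326
[[20.1, -1.6], [23.7, -1.6], [27.4, -1.6], [31.2, -1.5], [35.0, -1.5], [38.9, -1.5], [42.8, -1.5]] 0.005645021107653308 [ 0.00564508 -1.71954818]
time: 9.57
wrist_force: [-0.2, -0.2, 0.0]
[ 66.7 -40.7] 0.05537492497938397
[[20.2, -1.5], [23.8, -1.5], [27.5, -1.5], [31.3, -1.7], [35.1, -1.7], [39.0, -1.7], [42.9, -1.7]] -0.011289682466776016 [-0.01129016 -1.25977462]
```

```bash
python3 -m handwheel '[0,0,-50,0,0,0,-60,0,0,0,-60,0,25,-35,0,0,25,-40,0,0,20,-35,0,0,0,0,0,0]' | grep -E "time|pos|wrist"
python3 m.py w9
```

```text
time: 10.5
position: [0.5484, -0.1363, 0.226]
wrist_force: [0.3, 0.5, 0.0]
[  -3.8 -153.3] 0.2260149820309268
 ** On entry to DLASCL parameter number  4 had an illegal value
 ** On entry to DLASCL parameter number  4 had an illegal value
 ** On entry to DLASCL parameter number  4 had an illegal value
 ** On entry to DLASCL parameter number  4 had an illegal value
 ** On entry to DLASCL parameter number  5 had an illegal value
 ** On entry to DLASCL parameter number  4 had an illegal valueh.py:16: RuntimeWarning: Mean of empty slice.
  u=np.where(im[v,lo:hi]>thr)[0];c.append(car(at(W,lo+u.mean(),v,.07)))
  ret = ret.dtype.type(ret / rcount)
Traceback (most recent call last):
  File "m.py", line 6, in <module>
    c,k=barfit(n+".npz",im,range(215,281,10),325,460);print(c.tolist(),np.arctan(k[0]),k)
        ~~~~~~^^^^^^^^^^^^^^^^^^^^^^^^^^^^^^^^^^^^^^^
  File "h.py", line 17, in barfit
    c=np.array(c);k=np.polyfit(c[:,0],c[:,1],1);return c,k
                    ~~~~~~~~~~^^^^^^^^^^^^^^^^^
numpy.linalg.LinAlgError: SVD did not converge in Linear Least Squares
```

View pics/w9.png

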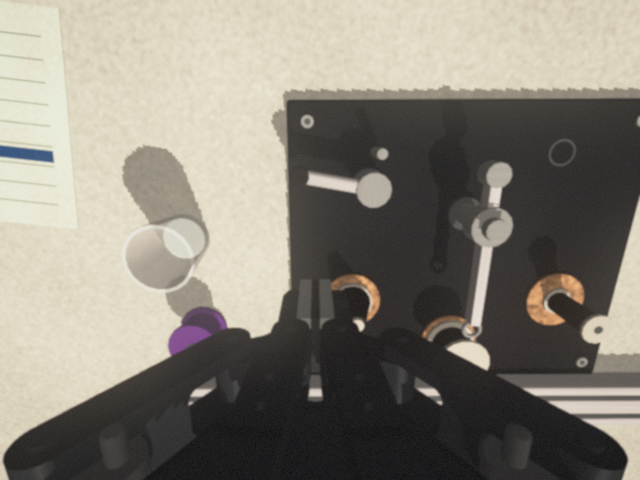

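Here the bar runs from hub (497,229) to eye (472,331), and the wide spool's white top is beyond the eye at about (465,358), partly hidden. Lever hub (374,190), knob dark at (301,174).

Run:
```python
from h import *
im=cv2.imread("pics/w9.png",0);W=dict(np.load("w9.npz"))
c,k=barfit("w9.npz",im,range(256,318,8),462,505,150);print(c.tolist(),np.arctan(k[0]),k)
print("eye",car(at(W,472,331,.07)),"cw",car(at(W,498,174,.075)),"hub",car(at(W,498,229,.083)),"slim",car(at(W,596,329,.075)))
for p in(W,):
  for x,y in((150,0),(123,0),(177,0),(150,27),(150,-27)):
    t=-.09;x/=1e3;y/=1e3;print(px(p,np.array([.566+x*np.cos(t)-y*np.sin(t),.016+x*np.sin(t)+y*np.cos(t),.057])).round(0))
print([ (v,im[v,425:505:4].tolist()) for v in(345,355,365)])
```

```text
[[26.7, -1.6], [34.3, -1.4], [42.1, -1.7], [50.0, -1.5], [57.9, -1.7], [66.0, -1.5], [74.2, -1.3], [82.6, -1.1]] 0.0066502619466108975 [ 0.00665036 -1.83561577]
eye [102.9  -3.6] cw [-46.4  -4.3] hub [-1.9 -1.5] slim [ 97.2 109.8]
[464. 364.]
[467. 341.]
[461. 386.]
[490. 364.]
[438. 364.]
[(345, [39, 34, 37, 39, 39, 55, 94, 199, 218, 220, 219, 218, 219, 215, 139, 55, 54, 53, 51, 52]), (355, [36, 37, 36, 41, 44, 39, 39, 40, 129, 216, 221, 220, 219, 219, 219, 220, 120, 52, 53, 52]), (365, [36, 40, 38, 41, 39, 41, 38, 39, 39, 44, 39, 42, 47, 149, 218, 219, 141, 53, 51, 48])]
```

Aim offset at the spool is about −0.8 mm, which is good. Next is the lever: descend on its far side, then sweep it along the arc.

```bash
python3 -m handwheel '[0,0,60,0,0,0,60,0,0,0,50,0,0,0,9,0,0,0,0,0,5,0,0,0,6,0,0,0,6,1,0,0,6,1,0,0,6,2,0,0,0,0,0,0]'
python3 - <<'E'
from h import *
o=sensors.get_obs();print(car(o["position"]),o["position"][2])
E
```

```text
time: 11.92
position: [0.5213, -0.126, 0.0465]
ee_rot: [0.0, 0.041, 0.999, 0.0]
wrist_force: [1.6, -1.9, 1.4]
opening: -0.0002
grip_force: 0.9
[ -31.8 -145.5] 0.04648766098324155
```

```bash
python3 -m handwheel '[6,2,0,0,6,2,0,0,6,4,0,0,4,5,0,0,3,4,0,0,1,4,0,0,0,0,0,0,0,0,0,0]'
python3 - <<'E'
from h import *
o=sensors.get_obs();print(car(o["position"]),o["position"][2])
c=eyes.calibration("wrist");cv2.imwrite("pics/w10.png",eyes.get_image("wrist"));np.savez("w10",**c)
E
```

```text
time: 12.92
position: [0.497, -0.1049, 0.0462]
ee_rot: [-0.0, 0.041, 0.999, -0.001]
wrist_force: [2.4, -8.0, -0.8]
opening: -0.0
grip_force: 4.2
[ -57.8 -126.6] 0.046212272912329086
```

View pics/w10.png

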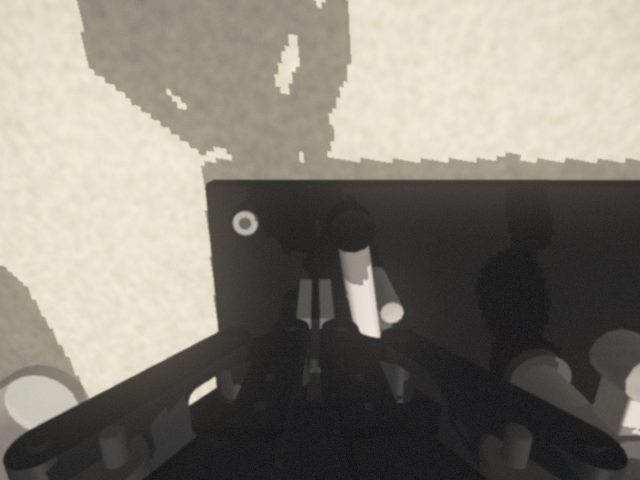

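The lever bar runs from knob (352,230) to (368,335) beside the stop pin (392,312), and the 8 N side force suggests it has reached the stop. I'll press slightly more, then retreat and measure.

```bash
python3 -m handwheel '[0,1.5,0,0,0,1.5,0,0,0,0,0,0,0,0,0,0]' | grep -E "pos|wrist"
python3 -m handwheel '[0,-3,0,0,0,-6,0,0,0,-12,0,0,0,-15,0,0,0,0,-50,0,0,0,-60,0,0,0,-60,0,0,0,0,0]' | grep -E "time|pos|wrist"
python3 - <<'E'
from h import *
c=eyes.calibration("wrist");cv2.imwrite("pics/w11.png",eyes.get_image("wrist"));np.savez("w11",**c);W=c
for l in(1.2,1.3,1.4):
    x,y=-.0305-.068*np.sin(l),-.0998-.068*np.cos(l);t=-.09
    print(l,px(W,np.array([.566+x*np.cos(t)-y*np.sin(t),.016+x*np.sin(t)+y*np.cos(t),.055])))
E
```

```text
position: [0.497, -0.1045, 0.0463]
wrist_force: [1.5, -15.7, -0.0]
time: 14.48
position: [0.497, -0.1377, 0.2215]
wrist_force: [-0.1, -0.3, -0.8]
1.2 [356.47581167 174.51390375]
1.3 [364.06369212 172.06797004]
1.4 [371.85122121 170.38358519]
```

View pics/w11.png

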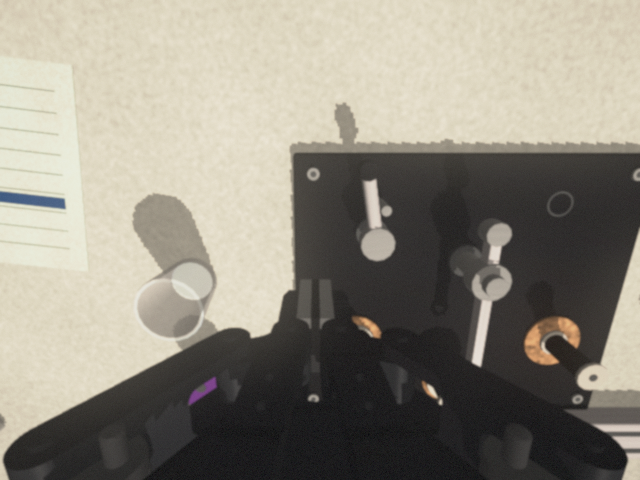

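Knob at (370,171) matches 1.4 rad, and the force rose to 16 N with no motion, so it is at the stop. The last check is the guide arm's angle.

Run:
```python
from h import *
im=cv2.imread("pics/w11.png",0)
c,k=barfit("w11.npz",im,range(308,360,8),462,505,150);print(c.tolist(),np.arctan(k[0]),k,np.polyval(k,150))
```

```text
[[25.7, -1.7], [34.0, -1.8], [42.5, -1.9], [51.1, -1.6], [59.8, -2.2], [68.7, -1.8], [77.7, -1.5]] 0.0013280330909144944 [ 1.32803387e-03 -1.85391831e+00] -1.6547132302319176
```

```bash
python3 -c "
from cell import manip;print(manip.close_job())"
```

```text
the job is handed in; nothing more can be done
None
```

The job is handed in: the guide arm points at the wide spool to within about 2 mm by my measurement and the lock lever is on its stop pin, but a mistyped row on the way drove the fingertip down towards the plate, after which I found the arm past the spool and pushed it back before turning the lever; no damage showed in the later pictures, though I did not measure the force of that moment.

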